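# Make up two field kits on the laboratory bench

## Task

Make up the two kits from the stock at the back of the bench. In the three-compartment tray put the cuvette box next to the pull tab, the steel weight in the middle and the slim vial at the far end; in the two-compartment tray put the pointed dropper bottle next to the pull tab and the wide jar at the other end. Stand each thing upright on the tray floor in the middle of its compartment, and leave the beaker and the roll of tape where they are.

Things in the scene. Friction and masses are not known exactly. Their poses are not given: they have to be found in the camera images.
- tray3: aluminium tray fixed to the bench, black floor, three compartments in a row, flat pull tab with a dark stripe at one end (26 mm long, 8 mm high). 244 x 84 mm without tab; walls 4 mm thick, rims 11 mm, inner floor 4 mm above the bench; compartments 76 x 76 mm, pitch 80 mm. Origin: middle, at bench height; z up, y along the row to the tab. Compartment centres: y = +80 (at tab), 0, -80 mm; x = 0
- tray2: aluminium tray fixed to the bench, black floor, two compartments in a row, flat pull tab with a dark stripe at one end (26 mm long, 8 mm high). 164 x 84 mm without tab; walls 4 mm thick, rims 11 mm, inner floor 4 mm above the bench; compartments 76 x 76 mm, pitch 80 mm. Origin: middle, at bench height; z up, y along the row to the tab. Compartment centres: y = +40 (at tab), -40 mm; x = 0
- vial: slim loose vial, white with a black cap of the same width: upright cylinder 26 mm in diameter, 66 mm tall, about 40 g. Origin: centre of its underside; z up when it stands
- jar: wide squat loose jar, white, 50 mm in diameter and 46 mm tall, with a black lid 52 mm in diameter over its top 13 mm; about 100 g. Origin: centre of its underside; z up when it stands
- cuvette_box: small loose rectangular box of cuvettes, white with a grey lid, 50 mm (its x) x 34 mm (its y) x 48 mm tall, about 120 g, closed. Origin: centre of its underside; z up when it stands
- weight: loose steel calibration weight: cylinder 38 mm in diameter up to 40 mm height, with a neck and a knob 25 mm in diameter on top, 58 mm tall in all, about 350 g. Origin: centre of its underside; z up when it stands
- dropper: loose white dropper bottle: cylinder 40 mm in diameter up to 40 mm height, then a shoulder and a pointed conical nozzle, 66 mm tall in all, about 60 g. Origin: centre of its underside; z up when it stands
- beaker: small loose glass beaker, 40 mm wide at the rim, 50 mm tall, among the stock; not part of the kits. Origin: centre of its underside
- tape: roll of paper tape lying flat, 44 mm in diameter with a hole, 18 mm high, loose, among the stock; not part of the kits. Origin: centre of its underside
Mind the look-alikes: they are no part of the job. Leave any orange or yellow look-alike of the dropper alone.

How it is judged (in metres and radians):
At the end, for the whole second after the job is handed in: Each of the five things stands upright (within 7 degrees), at rest, on the floor of the compartment the goal names, its centre within 14 mm of the compartment's centre along and across the tray. The beaker and the tape were never pushed more than 20 mm (x of cuvette_box in the frame of tray3 between -0.014 and 0.014 m and y of cuvette_box in the frame of tray3 between 0.066 and 0.094 m and z of cuvette_box in the frame of tray3 between -0.002 and 0.01 m and angle between each of cuvette_box, weight, vial, dropper, jar's own z axis and vertical below 0.12 rad and linear speed of each of cuvette_box, weight, vial, dropper, jar below 0.02 m/s and angular speed of each of cuvette_box, weight, vial, dropper, jar below 0.3 rad/s and x of weight in the frame of tray3 between -0.014 and 0.014 m and y of weight in the frame of tray3 between -0.014 and 0.014 m and z of weight in the frame of tray3 between -0.002 and 0.01 m and x of vial in the frame of tray3 between -0.014 and 0.014 m and y of vial in the frame of tray3 between -0.094 and -0.066 m and z of vial in the frame of tray3 between -0.002 and 0.01 m and x of dropper in the frame of tray2 between -0.014 and 0.014 m and y of dropper in the frame of tray2 between 0.026 and 0.054 m and z of dropper in the frame of tray2 between -0.002 and 0.01 m and x of jar in the frame of tray2 between -0.014 and 0.014 m and y of jar in the frame of tray2 between -0.054 and -0.026 m and z of jar in the frame of tray2 between -0.002 and 0.01 m); the robot touches nothing.
It fails at once if the beaker is pushed more than 20 mm from its place (distance of beaker from where it was at the start of the episode above 0.02 m).
It fails at once if the tape is pushed more than 20 mm from its place (distance of tape from where it was at the start of the episode above 0.02 m).
It also fails if it takes over 120 s, if anything falls off the work surface, if the arm or the gripper's body presses on something with over 40 N, if the wrist force passes 120 N, or if a joint passes its speed limit or range.

## Robot

A 6-joint arm with a two-finger parallel gripper is mounted at the origin on the work surface. World frame = base frame: x ahead of the robot, y to its left, z up, the work surface at z = 0. Lengths are in m, angles in degrees, forces in N, time in s.
With the tool pointing down it reaches from about 0.325 to 0.85 m from the base axis. Payload 15.5 kg.
Tool frame: the origin (TCP) lies at the very end of the fingers, on their centre line; the grasp point (between the pads) lies arm.grip_depth behind it (arm.grip_depth is the distance from the TCP to the grasp point, in m); z points along the fingers, y is the line along which they close (so a half turn about z gives the same grasp; the last joint's range is limited). The gripper opens to 91 mm and grips with 3 to 60 N. Pads are 32 mm wide; open, the fingers measure 118 mm over their backs; the gripper's body (76 mm by 178 mm) begins 60 mm behind the grasp point.
Start: joints at [-68.841, 28.281, 77.091, -0, 74.628, -5.472], TCP at [0.28, -0.559, 0.214] pointing down, gripper open.
Joint ranges: [-166.48, 166.48], [-47.26, 123.95], [12.59, 153.08], [-70.14, 250.14], [6.76, 159.57], [-176.63, 176.63]. Speed limits (degrees/s): [108.29, 108.29, 147.25, 172.46, 172.46, 172.46].

## Interface

Orientations are given as a 3x3 rotation matrix whose columns are the frame's x, y, z axes.
In Python, from rig import arm gives the robot as it stands. Calls block until the motion is done:
- arm.move_to(position, orientation): joint-space move of the TCP to a pose.
- arm.move_l(position, orientation=None, feed=0.15): straight line of the TCP; orientation=None keeps the orientation; feed is the mean speed in m/s.
- arm.move_joints(angles): joint-space move.
- arm.grip(opening): finger opening in m; the grip force is fixed at half the most; returns when the fingers have stopped.
- arm.sleep(seconds).
- arm.solve_ik(position, orientation): joint angles nearest the present ones, or None.
- arm.snapshot(name): name is "scene" or "top" or "wrist"; returns the picture (384x512x3 uint8, red, green, blue); there is no depth.
- arm.get_calibration(name): a dict with "intrinsics" (3x3 intrinsics, pixels), "k1" (the pictures are not rectified: a ray, as slopes to the right and down, at radius r is drawn at 1 + k1 r^2 times it, then the intrinsics apply), "cam_to_world" (4x4, takes a point from camera to world coordinates). Camera axes: x right, y down, z forward; pixel columns grow to the right and rows downward; lengths in m; the calibration is good to about 2 mm. A picture is of the moment at which its call begins: read the wrist's pose just before it. get_calibration takes no time and is no camera call; for the wrist camera it gives the pose at the moment of the call.
A pose or a line that the arm cannot do raises arm.Unreachable and nothing moves.
- arm.sign_off(): hands the job in; it is judged then, once.
Readings, each from a call of its own:
- arm.current_t(): time.
- arm.current_joint_positions(): joint angles.
- arm.current_dq(): joint speeds.
- arm.current_tau(): joint torques, N m.
- arm.current_ee_pos(): TCP position.
- arm.current_tool_rot(): TCP orientation.
- arm.current_force(): force on the tool from outside, world axes, zero at the start.
- arm.current_torque(): the same for the moment, N m.
- arm.current_width(): finger opening in m.
- arm.current_grasp_force(): force on a finger pad.
Only numpy, scipy, OpenCV 4.12 (cv2) and the standard library are available. Lean on these libraries where they do the work, as an engineer would, in place of code of your own. Each camera call takes 0.05 s, during which the arm holds its last target. There are 200 camera calls.

## Working session

There is one attempt and no reset: what is moved stays moved. The work goes in short steps, each a Python script; the robot and the scene stay as the last script left them, time stands still between calls to the robot, and variables do not carry over. Pictures are saved under pics/ and viewed, at most 14 in all, crops included, and the job is handed in when it is done.

```bash
ls && mkdir -p pics && python3 - <<'E'
from rig import arm
import cv2, numpy as np
np.set_printoptions(precision=4,suppress=True)
for n in ("scene","top"):
    im=arm.snapshot(n); cv2.imwrite(f"pics/{n}0.png",im[:,:,::-1])
    np.save(f"pics/{n}0.npy",im)
for n in ("scene","top","wrist"):
    c=arm.get_calibration(n); print(n,c)
print(arm.grip_depth,arm.current_t(),arm.current_tool_rot())
E
```

```text
pics
scene {'intrinsics': array([[458.7078,   0.    , 251.0304],
       [  0.    , 458.7078, 193.0043],
       [  0.    ,   0.    ,   1.    ]]), 'k1': 6.624329983764863e-05, 'cam_to_world': array([[-0.7166,  0.493 , -0.4934,  1.1066],
       [ 0.6974,  0.5162, -0.4972,  0.5016],
       [ 0.0096, -0.7004, -0.7137,  0.7825],
       [ 0.    ,  0.    ,  0.    ,  1.    ]])}
top {'intrinsics': array([[434.3069,   0.    , 252.2993],
       [  0.    , 434.3069, 194.5959],
       [  0.    ,   0.    ,   1.    ]]), 'k1': -0.08055864637041019, 'cam_to_world': array([[ 0.0211, -0.9934,  0.1128,  0.4681],
       [-0.9997, -0.0226, -0.0118, -0.0285],
       [ 0.0143, -0.1125, -0.9935,  1.1191],
       [ 0.    ,  0.    ,  0.    ,  1.    ]])}
wrist {'intrinsics': array([[313.0113,   0.    , 257.1901],
       [  0.    , 313.0113, 186.5832],
       [  0.    ,   0.    ,   1.    ]]), 'k1': -0.07730867347396984, 'cam_to_world': array([[ 0.448 , -0.8679, -0.2145,  0.34  ],
       [-0.894 , -0.4354, -0.1054, -0.5283],
       [-0.0019,  0.239 , -0.971 ,  0.3836],
       [ 0.    ,  0.    ,  0.    ,  1.    ]])}
0.0188 0.1 [[ 0.8939  0.4482 -0.0004]
 [ 0.4482 -0.8939  0.001 ]
 [ 0.0001 -0.0011 -1.    ]]
```

View pics/top0.png

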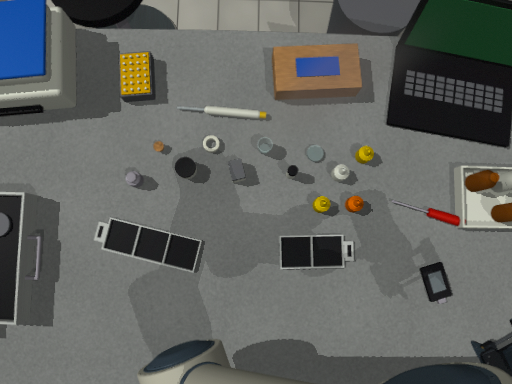

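View pics/scene0.png

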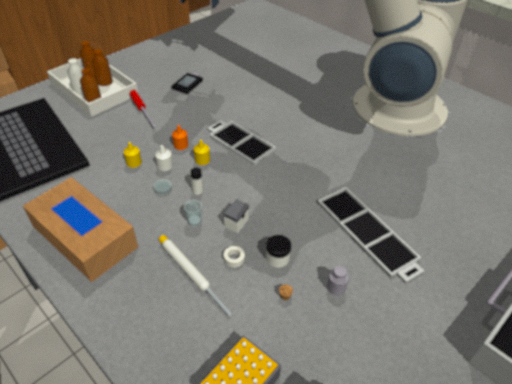

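The top view shows tray3 with its tab at the left (102,232) and tray2 with its tab at the right (349,250). The stock is the weight (133,178), jar (185,167), cuvette box (237,170), vial (292,171) and white dropper (341,172). The tape is at (212,143) and the beaker at (265,146). The look-alikes are at (366,154), (322,203) and (355,203). I'll zoom in for pixel-accurate measurement.

```bash
cat > h.py <<'E'
import numpy as np, cv2
np.set_printoptions(precision=4,suppress=True)
def ray(c,px):
    K,k=c["intrinsics"],c["k1"]; M=c["cam_to_world"]
    d=np.array([(px[0]-K[0,2])/K[0,0],(px[1]-K[1,2])/K[1,1]]); u=d.copy()
    for _ in range(20): u=d/(1+k*(u@u))
    v=M[:3,:3]@np.array([u[0],u[1],1]); return M[:3,3],v/np.linalg.norm(v)
def onplane(c,px,z):
    o,v=ray(c,px); return o+v*(z-o[2])/v[2]
def tri(c1,p1,c2,p2):
    o1,a=ray(c1,p1);o2,b=ray(c2,p2)
    t=np.linalg.lstsq(np.c_[a,-b],o2-o1,rcond=None)[0]
    A=o1+t[0]*a;B=o2+t[1]*b; return (A+B)/2,np.linalg.norm(A-B)
E
python3 - <<'E'
import cv2
t=cv2.imread("pics/top0.png"); s=cv2.imread("pics/scene0.png")
cv2.imwrite("pics/tz.png",cv2.resize(t[130:280,90:380][:, :],None,fx=2.75,fy=2.75,interpolation=cv2.INTER_CUBIC))
cv2.imwrite("pics/sz.png",cv2.resize(s[115:310,110:430],None,fx=2.5,fy=2.5,interpolation=cv2.INTER_CUBIC))
E
```

```text
(no output)
```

View pics/tz.png

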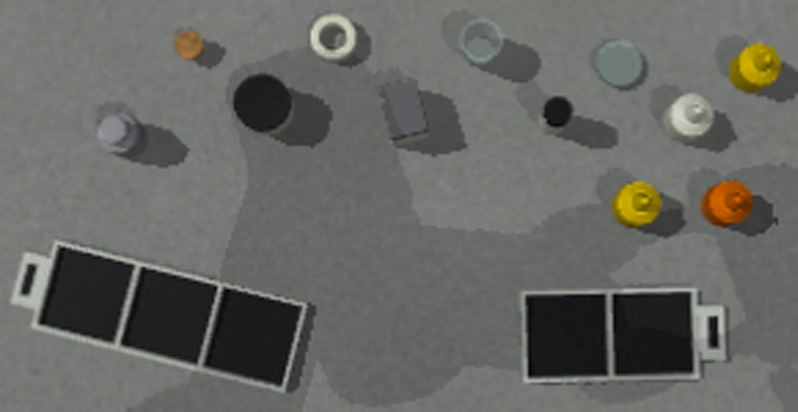

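View pics/sz.png

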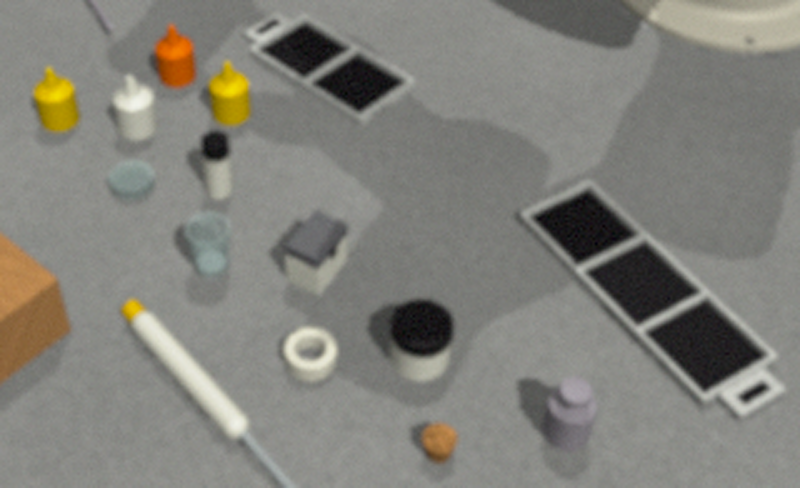

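In the zoomed views the stock is clear of the trays and stands upright. The glass disc at crop (620,63) is flat, so the taller glass at (480,40) is the beaker. Next I'll measure with colour masks and by triangulating across the two views.

```bash
python3 - <<'E'
from h import *
from rig import arm
C={n:arm.get_calibration(n) for n in("top","scene")}
I={n:np.load(f"pics/{n}0.npy").astype(int) for n in C}
win={"top":(90,130,380,280),"scene":(110,115,430,310)}
def comps(n,m,amin):
    x0,y0,x1,y1=win[n]; r=np.zeros(m.shape,np.uint8); r[y0:y1,x0:x1]=m[y0:y1,x0:x1]
    k,l,st,ce=cv2.connectedComponentsWithStats(r,connectivity=4)
    return [(ce[i],st[i,4],(l==i).astype(np.uint8)) for i in range(1,k) if st[i,4]>=amin]
for n in C:
    mx=I[n].max(2)
    print(n,"black")
    for c,a,m in comps(n,mx<45,25):
        cn=max(cv2.findContours(m,0,1)[0],key=cv2.contourArea)
        print(" ",c,a,cv2.minAreaRect(cn), onplane(C[n],c,0.004)[:2])
    print(n,"white")
    for c,a,m in comps(n,I[n].min(2)>165,15): print(" ",c,a)
t=I["top"]
print("box px", t[160:184:3,226:250:3,:].mean(2).astype(int))
print("weight",t[172:190:2,124:146:2,:].mean(2).astype(int))
s=I["scene"]; print("scene box",s[198:222:2,222:252:2].mean(2).astype(int))
T=lambda X,Y:(90+X/2.75,130+Y/2.75); S=lambda X,Y:(110+X/2.5,115+Y/2.5)
for nm,a,b in [("dropper tip",T(694,102),S(130,79)),("weight knob top",T(116,127),S(575,388)),("vial",T(557,111),S(215,141)),
 ("jar",T(263,102),S(421,325)),("box lid",T(404,105),S(316,235)),("tape",T(333,37),S(311,350)),("beaker rim",T(482,40),S(208,226))]:
    print(nm,*tri(C["top"],a,C["scene"],b))
E
```

```text
top black
  [184.9319 167.0248] 323 ((184.75001525878906, 167.25001525878906), (19.798988342285156, 19.091880798339844), 45.0) [0.6629 0.1351]
  [292.2593 170.3457] 81 ((292.5, 170.5), (9.0, 9.0), 90.0) [ 0.6607 -0.1446]
  [120.9501 236.5391] 781 ((120.95230865478516, 236.553955078125), (27.24782371520996, 28.66497039794922), 14.931418418884277) [0.4787 0.2929]
  [151.1656 244.1519] 803 ((151.12242126464844, 244.16598510742188), (28.02081298828125, 28.72938346862793), 14.931416511535645) [0.4614 0.2141]
  [181.4521 251.8958] 825 ((181.3823699951172, 251.97059631347656), (28.376665115356445, 28.861740112304688), 14.03624439239502) [0.4436 0.1357]
  [295.5    251.4668] 814 ((295.4985046386719, 251.46160888671875), (28.940141677856445, 28.094614028930664), 87.79740142822266) [ 0.451  -0.1552]
  [326.6671 250.8155] 802 ((327.0, 251.0), (28.0, 28.0), 90.0) [ 0.4541 -0.2354]
  [349.1429 250.1429] 28 ((349.0, 250.0), (10.0, 2.0), 90.0) [ 0.4568 -0.2936]
top white
  [210.5926 141.5432] 81
  [337.4375 171.7656] 64
  [102.4911 231.8393] 112
  [329.5 235. ] 26
  [347.3061 245.2857] 49
scene bla
[... 2209 characters left out ...]
88  92 106 107 108 105 107 108 100  90  81  84 140 150 137]
 [ 91  77  85  98 109 109 109 107  93  87  66 102 156 149 132]
 [ 88  89  76  72  83  98 106 101  89  79  65 117 159 148 120]
 [ 88 127 127 112  82  68  79  92  87 111 123 152 161 141 123]
 [ 88 124 144 144 136 106  77  77 107 147 157 161 154 128 125]]
dropper tip [ 0.6593 -0.2605  0.067 ] 0.004709562587298583
weight knob top [0.6269 0.2594 0.0561] 0.0037917308871901144
vial [ 0.6507 -0.1393  0.0605] 0.00036625610986986025
jar [0.6563 0.1286 0.0389] 0.0011458700994131932
box lid [ 0.6548 -0.0003  0.0451] 0.0028855671714845014
tape [0.7248 0.0691 0.011 ] 0.0017786902765901226
beaker rim [ 0.7168 -0.0708  0.0478] 0.0013869818340432583
```

The heights agree with the text to within the camera error: dropper 67 mm, weight 56, vial 60, jar 39–46, box 45. The compartment pitch is 80 mm, and both views agree on the floor near 4 mm. Next are two wrist views for finer grasp positions.

```bash
python3 - <<'E'
from h import *
from rig import arm
import pickle
R=np.array([[1,0,0],[0,-1,0],[0,0,-1.]])
D={}
for i,y in enumerate((0.11,-0.11)):
    arm.move_to([0.50,y,0.24],R); arm.sleep(0.3)
    c=arm.get_calibration("wrist"); im=arm.snapshot("wrist"); D[i]=(c,im)
    cv2.imwrite(f"pics/w{i}.png",im[:,:,::-1])
pickle.dump(D,open("pics/w.pkl","wb")); print(arm.current_t(),arm.current_ee_pos(), arm.current_joint_positions())
E
```

```text
4.1833 [ 0.5001 -0.1093  0.24  ] [-19.0136  17.6141  90.706    0.0026  71.6791  70.9192]
```

View pics/w0.png

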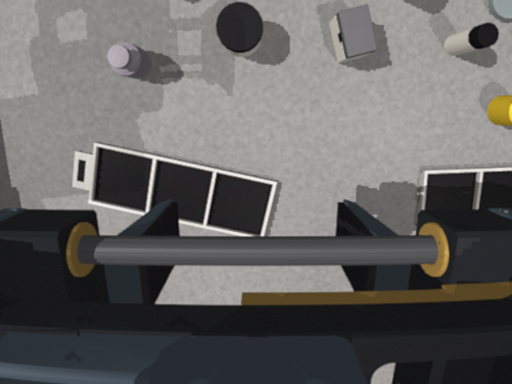

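View pics/w1.png

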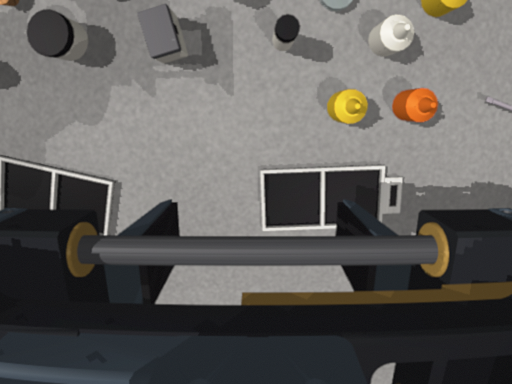

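w0 shows the weight at (125,57), jar lid (240,27), box (353,33) and vial cap (484,37). w1 shows the jar (51,34), box lid (159,30), vial cap (287,28) and dropper tip near (409,29). I'll cast these onto their measured heights.

```bash
python3 - <<'E'
from h import *
import pickle
D=pickle.load(open("pics/w.pkl","rb"))
for i in D:
    c,im=D[i]; a=im.astype(int); m=((a.max(2)<48)).astype(np.uint8); m[200:]=0
    k,l,st,ce=cv2.connectedComponentsWithStats(m,connectivity=4)
    for j in range(1,k):
        if st[j,4]>250: print(i,"black",ce[j],st[j],"z4",onplane(c,ce[j],.004)[:2],"z46",onplane(c,ce[j],.046)[:2],"z66",onplane(c,ce[j],.066)[:2])
    k,l,st,ce=cv2.connectedComponentsWithStats(((a.min(2)>150)&(np.arange(384)[:,None]<90)&(a.max(2)-a.min(2)<30)).astype(np.uint8))
    for j in range(1,k):
        if st[j,4]>150: print(i,"white",ce[j],st[j])
c0,c1=D[0][0],D[1][0]
print("vial tri",tri(c0,(484,37),c1,(287,27))); 
for nm,i,p,z in [("weight knob",0,(121,56),.058),("dropper tip",1,(409,30),.066)]: print(nm,onplane(D[i][0],p,z))
for i,q in ((0,[(338,14),(367,6),(375,47),(351,54)]),(1,[(139,14),(166,5),(180,47),(157,56)])):
    P=np.array([onplane(D[i][0],p,.048)[:2] for p in q]); e=P-np.roll(P,1,0)
    print("box",P.mean(0),np.linalg.norm(e,axis=1),np.degrees(np.arctan2(e[:,1],e[:,0])))
    
u=lambda im,x0,y0,x1,y1:cv2.resize(im[y0:y1,x0:x1,::-1],(396,360),interpolation=cv2.INTER_CUBIC)
A,B=D[0][1],D[1][1]
cv2.imwrite("pics/wz.png",np.hstack([np.vstack([u(A,90,20,200,120),])[:300],u(B,120,0,230,100)[:300]]) )
E
```

```text
0 black [239.2385  27.0764] [ 217    3   45   49 1740] z4 [0.6657 0.1319] z46 [0.6555 0.1297] z66 [0.6507 0.1286]
0 black [482.9507  35.6332] [469  23  29  26 548] z4 [ 0.6642 -0.1766] z46 [ 0.6541 -0.1469] z66 [ 0.6494 -0.1328]
0 black [121.0651 176.2273] [  95  148   56   52 2398] z4 [0.4814 0.2936] z46 [0.4902 0.2746] z66 [0.4944 0.2656]
0 black [180.0343 182.7555] [ 152  161   59   39 1808] z4 [0.4722 0.2136] z46 [0.482  0.2029] z66 [0.4867 0.1978]
0 black [496.8894 185.9447] [481 172  31  28 814] z4 [ 0.4676 -0.2267] z46 [ 0.4779 -0.1919] z66 [ 0.4828 -0.1753]
0 black [450.9625 186.6411] [ 427  173   49   27 1201] z4 [ 0.4666 -0.1571] z46 [ 0.477  -0.1294] z66 [ 0.482  -0.1163]
0 black [239.1381 189.0749] [ 213  174   58   26 1122] z4 [0.4635 0.1345] z46 [0.4742 0.132 ] z66 [0.4793 0.1308]
0 white [16.85   43.6636] [   0    0   39   90 2854]
0 white [188.759    8.1033] [170   0  47  19 581]
0 white [376.3283  51.1421] [  233     0   279    90 14788]
0 white [71.7075 26.3162] [ 57  10  30  33 759]
0 white [188.8203  42.127 ] [178  30  23  25 512]
0 white [116.9227  56.0387] [107 
[... 751 characters left out ...]

1 white [392.5526  31.7196] [ 369   14   46   37 1084]
1 white [321.6889  27.4778] [311  20  23  15 180]
1 white [258.0563  70.3446] [ 233   47   64   43 1065]
1 white [342.4839  69.8   ] [335  61  19  18 155]
1 white [309.5292  76.7242] [298  65  26  25 359]
1 white [370.246   79.1746] [360  68  24  22 252]
1 white [181.7778  83.9883] [160  77  46  13 342]
vial tri (array([ 0.6512, -0.1396,  0.0588]), np.float64(0.0028857983568365106))
weight knob [0.6256 0.2573 0.058 ]
dropper tip [ 0.6512 -0.2672  0.066 ]
box [0.6529 0.0005] [0.0444 0.0327 0.0439 0.0277] [  21.3007  -73.847  -165.2131  106.8106]
box [ 0.6527 -0.0031] [0.0479 0.0313 0.0459 0.0275] [  21.7646  -74.4632 -162.6869  109.0994]
```

View pics/wz.png

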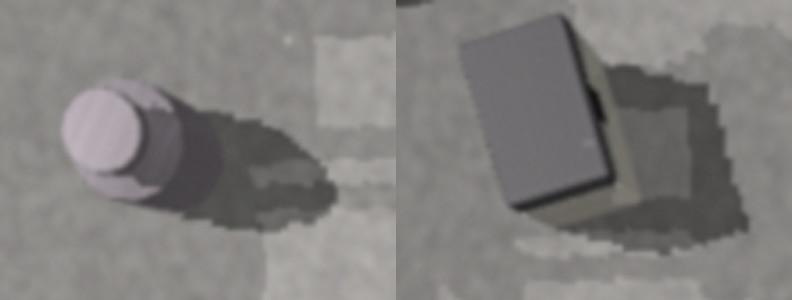

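The crop shows the knob at w0 (118.3,56.4) and the box lid corners at w1 (137.8,12.5), (165.6,3.6), (180.3,50), (152.5,57.8). I'll resolve the dropper and box poses and check the IK before moving.

```bash
python3 - <<'E'
from h import *
import pickle
from rig import arm
D=pickle.load(open("pics/w.pkl","rb")); c0,c1=D[0][0],D[1][0]; ct=arm.get_calibration("top"); cs=arm.get_calibration("scene")
P=np.array([onplane(c1,p,.048)[:2] for p in [(137.8,12.5),(165.6,3.6),(180.3,50),(152.5,57.8)]]); e=P-np.roll(P,1,0)
print("box",P.mean(0),np.linalg.norm(e,axis=1),np.degrees(np.arctan2(e[:,1],e[:,0])))
print("weight w0",onplane(c0,(118.3,56.4),.058),"top",onplane(ct,(90+116/2.75,130+127/2.75),.058))
print("jar top",onplane(ct,(184.9,167.0),.046),"scene",onplane(cs,(277.9,244.5),.046))
print("vial top",onplane(ct,(292.26,170.35),.066))
# dropper: saturated-free bright body, contour extents in w1
im=D[1][1].astype(int)[0:62,355:430]
m=((im.max(2)-im.min(2)<30)&(im.min(2)>120)).astype(np.uint8)
cv2.imwrite("pics/dz.png",np.hstack([cv2.resize(D[1][1][0:62,355:430,::-1],(400,330),interpolation=cv2.INTER_CUBIC),
 cv2.resize(np.load("pics/top0.npy")[158:188,324:360,::-1],(396,330),interpolation=cv2.INTER_CUBIC)]))
E
```

```text
box [ 0.6522 -0.0014] [0.0498 0.0321 0.0505 0.0323] [  16.1343  -75.1396 -163.6033  103.7203]
weight w0 [0.6252 0.2603 0.058 ] top [0.6277 0.2573 0.058 ]
jar top [0.6557 0.129  0.046 ] scene [0.6601 0.131  0.046 ]
vial top [ 0.6499 -0.1381  0.066 ]
```

View pics/dz.png

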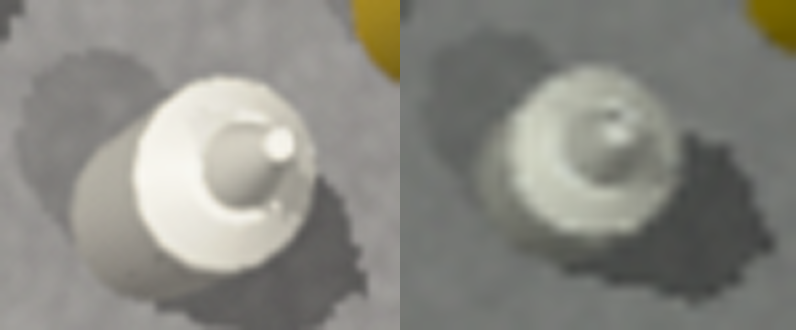

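```bash
cat > pp.py <<'E'
from h import *
from rig import arm
# tray poses: mean of the top and scene measurements of each floor
T3=np.array([[.4777,.2924],[.4602,.2139],[.4427,.1355]]); T2=np.array([[.4529,-.2363],[.4500,-.1560]])
def fit(P,offs):                       # centre, unit row direction to tab -> nominal compartment centres
    d=P[0]-P[-1]; d/=np.linalg.norm(d); return P.mean(0)+np.outer(offs,d),d
C3,d3=fit(T3,[.08,0,-.08]); C2,d2=fit(T2,[.04,-.04])
across=lambda d: np.degrees(np.arctan2(-d[0],d[1]))
ZG,ZUP=.012,.16
def rot(deg,pos):
    best=None
    for a in (deg,deg+180):
        y=np.array([np.cos(np.radians(a)),np.sin(np.radians(a)),0]); z=np.array([0,0,-1.])
        R=np.c_[np.cross(y,z),y,z]; q=arm.solve_ik(pos,R)
        if q is not None and (best is None or abs(q[5])<best[0]): best=(abs(q[5]),R)
    return best[1]
def pick_place(nm,src,sa,dst,da,w):
    up=[*src,ZUP]; R=rot(sa,up); arm.grip(w+.024); arm.move_to(up,R)
    arm.move_l([*src,ZG],feed=.12); arm.grip(w-.006)
    g=arm.current_width(); print(nm,"width",g,"force",arm.current_grasp_force())
    if abs(g-w)>.005: print("BAD GRASP"); return False
    arm.move_l(up,feed=.15); print(" held",arm.current_width(),arm.current_force())
    up2=[*dst,ZUP]; arm.move_to(up2,rot(da,up2)); arm.move_l([*dst,ZG+.012],feed=.15); arm.move_l([*dst,ZG+.0045],feed=.03)
    print(" down",arm.current_force()); arm.grip(w+.016); arm.move_l(up2,feed=.15); print(" t",arm.current_t()); return True
E
python3 - <<'E'
from pp import *
import pickle
print(C3,C2,across(d3),across(d2))
c1=pickle.load(open("pics/w.pkl","rb"))[1][0]; ct=arm.get_calibration("top")
for c,p,z in ((c1,(396.6,32.6),.04),(c1,(407.7,26.8),.066),(ct,(341.8,171.6),.04),(ct,(344,169.8),.066)): print("dropper",onplane(c,p,z))
print("dropper shoulder/tip tri",tri(c1,(396.6,32.6),ct,(341.8,171.6)),tri(c1,(407.7,26.8),ct,(344,169.8)))
pick_place("weight",(.626,.259),0,C3[1],across(d3),.038)
E
```

```text
[[0.4776 0.292 ]
 [0.4602 0.2139]
 [0.4428 0.1359]] [[ 0.4529 -0.2361]
 [ 0.45   -0.1562]] -12.575197912505919 -177.93168643457264
dropper [ 0.6542 -0.265   0.04  ]
dropper [ 0.6543 -0.2656  0.066 ]
dropper [ 0.6544 -0.2668  0.04  ]
dropper [ 0.6545 -0.2665  0.066 ]
dropper shoulder/tip tri (array([ 0.656 , -0.2686,  0.0315]), np.float64(0.0003264962276249331)) (array([ 0.6553, -0.2674,  0.062 ]), np.float64(8.961081848860985e-05))
weight width 0.03733138294215183 force 30.00054468300334
 held 0.037277103811402486 [-0.752  -0.5213 -4.5035]
 down [ 0.2858 -0.3627 -4.6205]
 t 13.0583
```

The weight was gripped at 37.3 mm (38 expected) and 4.5 N of load came with it. The dropper rays agree to about 1 mm across the two views. On to the rest.

```bash
python3 - <<'E'
from pp import *
a3,a2=across(d3),across(d2)
ok=(pick_place("box",(.6525,-.001),-74.5,C3[0],a3,.034) and pick_place("vial",(.650,-.1385),0,C3[2],a3,.026)
 and pick_place("dropper",(.6544,-.266),0,C2[0],a2,.040) and pick_place("jar",(.656,.1295),0,C2[1],a2,.052))
arm.move_to([.36,-.02,.25],rot(90,[.36,-.02,.25])); arm.sleep(.3)
for n in("top","scene"):
    im=arm.snapshot(n); np.save(f"pics/{n}1.npy",im); cv2.imwrite(f"pics/{n}1.png",im[:,:,::-1])
t=cv2.imread("pics/top1.png")[130:280,90:380]; s=cv2.imread("pics/scene1.png")[115:310,110:430]
cv2.imwrite("pics/chk.png",np.vstack([cv2.resize(t,(580,300),interpolation=2),cv2.resize(s,(580,300),interpolation=2)])); print(arm.current_t())
E
```

```text
box width 0.03396505560767528 force 29.99999150633812
 held 0.03391985398758027 [ 0.0603 -0.6065 -1.404 ]
 down [ 0.1832  0.3336 -0.6371]
 t 21.775
vial width 0.024288958480728186 force 30.000421106815338
 held 0.024764132556863622 [ 0.5608 -0.2927  0.1461]
 down [-0.2063 -0.4258 -0.7838]
 t 31.05
dropper width 0.039008775604165456 force 30.008501958218403
 held 0.03956394415185089 [-0.5602  0.0581 -0.0991]
 down [-0.9791 -0.6038  0.0746]
 t 40.1333
jar width 0.050155699769999736 force 30.00055342912674
 held 0.05017091915551797 [ 0.8907 -0.1445 -1.9475]
 down [ 0.8264  0.4449 -1.311 ]
 t 49.5917
51.675
```

View pics/chk.png

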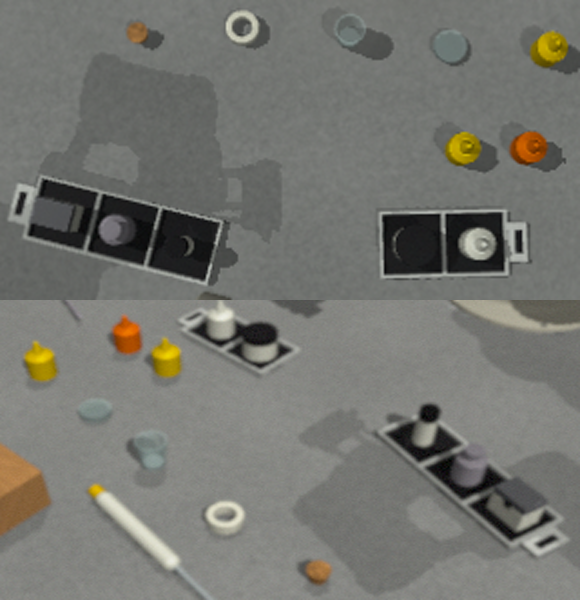

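All five stand upright in their compartments, and the tape and beaker have not moved. The remaining check is how well each one is centred, in numbers.

```bash
python3 - <<'E'
from pp import *
c={n:arm.get_calibration(n) for n in("top","scene")}
top=lambda x,y:(90+x/2,130+y/2); sc=lambda x,y:(110+x*320/580,115+(y-300)*.65)
for nm,a,b,C,d in [("box",top(57,213),sc(517,490),C3[0],d3),("weight",top(115,228),sc(471,456),C3[1],d3),
  ("dropper",top(480,241),sc(219,306),C2[0],d2),("jar",top(413,244),sc(260,334),C2[1],d2),("vial",top(179,245),sc(429,411),C3[2],d3)]:
    p,e=tri(c["top"],a,c["scene"],b); r=p[:2]-C; print(nm,p,"gap",round(e,4),"along",round(r@d,4),"across",round(r@[d[1],-d[0]],4))
# beaker/tape shift by image difference
A,B=np.load("pics/top0.npy"),np.load("pics/top1.npy")
for n,(x,y) in {"tape":(212,143),"beaker":(265,146)}.items():
    w=A[y-11:y+12,x-11:x+12]; r=cv2.matchTemplate(B[y-19:y+20,x-19:x+20],w,cv2.TM_CCOEFF_NORMED); print(n,np.array(cv2.minMaxLoc(r)[3])-8,r.max())
E
```

```text
box [0.4775 0.2874 0.0486] gap 0.0026 along -0.0046 across 0.0009
weight [0.4614 0.2147 0.045 ] gap 0.0011 along 0.001 across 0.001
dropper [ 0.4557 -0.2332  0.0601] gap 0.0 along -0.0029 across -0.0029
jar [ 0.4504 -0.1534  0.0427] gap 0.0002 along -0.0027 across -0.0005
vial [0.4424 0.1331 0.0621] gap 0.0032 along -0.0027 across 0.0002
tape [0 0] 0.9819492
beaker [0 0] 0.99788797
```

All five are within about 5 mm of their compartment centres, and the tape and beaker show no shift.

```bash
python3 -c "
from rig import arm
print(arm.sign_off(), arm.current_t())"
```

```text
the job is handed in; nothing more can be done
the job is handed in; nothing more can be done
```

Both kits are made up and handed in at about 52 s: all five things stand upright within about 5 mm of their compartment centres by camera measurement, and the beaker and tape show no shift; the hand-in call gave no verdict.

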